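# Steady the hanging cleaning basket over the ultrasonic cleaner and lower it in

## Task

Lift the loaded wire basket off the scale by its bail and carry it over the open tank of the ultrasonic cleaner. Steady its swing there until it has hung still just above the tank, centred over the opening and lined up with it, for three seconds; then lower it gently, without knocking the tank's rim, until it stands flat on the tank floor, and let go. Keep both parts in the basket and leave the other things on the bench alone.

Things in the scene. Friction and masses are not known exactly. Their poses are not given: they have to be found in the camera images.
- basket: Open wire basket, 290 x 105 x 50 mm (x, y, z), standing level on the scale's pan, its ends overhanging. Origin: centre of its underside, x along its length, z up. About 240 g empty, 640 g with the two parts and the bail. Held by the bail it swings nearly undamped about the bail pivots (basket y axis through point basket_pivot), its ends bobbing up and down, period about 1.5 s.
- basket_pivot (a point): Midpoint between the bail pivots, 29 mm above the basket's underside. Loaded basket: 613 g, centre of mass 12.5 mm below and 1 to 5 mm lengthwise off, so it hangs 0.05 to 0.3 rad down at the heavier end and starts swinging on leaving the pan. About the pivots: inertia 0.0058 kg m2, restoring torque 0.103 N m/rad (gravity and springs), damping 0.0002 N m s/rad. Axes as the basket.
- bail (a joint): Angle of the bail against the basket, rad: 0 when square to the basket floor, positive when the bail's top leans to the basket's +x; stops at -0.8 and 0.8. Light springs (0.028 N m/rad) keep the free bail upright. With the bail held upright, positive means the basket's +x end is raised.
- bail_grip (a point): Centre of the bail's round black handle tube, 16 mm thick, 70 mm long, running along the basket's y, 90 mm above the pivots, 119 mm above the basket's underside. Take it from above, fingers closing along the basket's x. Bail: 5 mm wire, 125 mm wide over its legs, 25 g. Axes as the bail.
- heat_sink: Finned aluminium heat sink 70 x 80 x 34 mm, about 195 g, lying loose in one end compartment of the basket. Origin: centre of its underside, 4 mm above the basket's underside, about 96 mm from the basket's middle.
- board: Green circuit board 70 x 80 mm with a transformer, 30 mm high in all, about 178 g, lying loose in the other end compartment. Origin: centre of its underside, 4 mm above the basket's underside, about 96 mm from the basket's middle.
- scale: Grey bench scale, fixed to the bench; housing 190 x 150 x 40 mm with a round steel pan 64 mm across whose top is 60 mm above the bench. Origin: on the bench under the pan's centre.
- cleaner: Ultrasonic cleaner with a dry, open stainless tank; 370 x 200 mm, 150 mm high, does not move. Origin: on the bench under the tank's centre; x along its length, z up. The tank inside is 330 x 160 mm, its floor 70 mm above the bench and its rim 150 mm above the bench.
- tank_rim: The flat steel flange 20 mm wide around the tank's mouth, top 150 mm above the bench. Origin: in the middle of the mouth, 2 mm below the rim's top.
- tank_mouth (a point): Centre of the tank's mouth, level with the rim's top, 150 mm above the bench. Axes as the cleaner.
- tank_floor (a point): Centre of the tank's floor, 70 mm above the bench. Axes as the cleaner.
- pliers: Red-handled pliers, about 150 x 66 x 14 mm, lying between the scale and the cleaner; to be left alone. Origin: underside, near the jaw joint.
- screwdriver: Screwdriver lying on the bench on the robot's side of the scale; to be left alone. Origin: under its middle.
- flux_jar: Small jar, 52 mm across and 55 mm high, on the far side of the scale; to be left alone. Origin: centre of its underside.
- mug: White mug, 80 mm across and 92 mm high, on the far side of the bench; to be left alone. Origin: centre of its underside.
- solder_stand: Stand with two solder spools, foot 110 x 110 mm, 158 mm high, on the far side of the bench; to be left alone. Origin: centre of its underside.
- multimeter: Yellow multimeter, 85 x 170 x 36 mm, lying on the far right; to be left alone. Origin: centre of its underside.
Mind the look-alikes: they are no part of the job. What is shaped like the heat_sink but pink is not meant.

How it is judged (in metres and radians):
On the way, in this order (a step that is already met when the one before it is completed fails the run):
1. the basket is lifted clear of the scale (height (world z) of basket_pivot above 0.125 m and contact force between basket and scale below 0.1 N and contact force between the fingers and basket above 1 N), for 0.2 s.
2. the basket hangs still above the tank, clear of the rim, centred within 20 mm and lined up within 0.12 rad, for 3 s (horizontal distance between basket_pivot and tank_mouth below 0.02 m and angle between the y axis of basket and the y axis of cleaner, either way round below 0.12 rad and z of basket_pivot in the frame of tank_mouth between 0.03 and 0.15 m and contact force between basket and cleaner below 0.1 N and angular speed of basket below 0.1 rad/s and linear speed of basket below 0.03 m/s), for 3 s.
At the end, for the whole second after the job is handed in: The basket stands flat (within 0.05 rad) on the tank floor, within 30 mm of its centre, at rest, with both parts lying in it, and the robot has let go (horizontal distance between basket and tank_floor below 0.03 m and z of basket in the frame of tank_floor between -0.004 and 0.006 m and angle between basket's own z axis and vertical below 0.05 rad and linear speed of basket below 0.02 m/s and z of each of heat_sink, board in the frame of basket below 0.02 m); the robot touches nothing.
It fails at once if the basket knocks the tank's rim (more than 4 N) (contact force between basket and tank_rim above 4 N).
It fails at once if the basket is slammed or pressed into the cleaner (more than 45 N) (contact force between basket and cleaner above 45 N).
It fails at once if a part falls out of the basket (z of any of heat_sink, board in the frame of basket above 0.04 m or z of any of heat_sink, board in the frame of basket below -0.02 m).
It fails at once if another thing on the bench is shifted by more than 20 mm (distance of any of pliers, screwdriver, flux_jar, mug, solder_stand, multimeter from where it was at the start of the episode above 0.02 m).
It also fails if it takes over 50 s, if anything falls off the work surface, if the arm or the gripper's body presses on something with over 40 N, if the wrist force passes 120 N, or if a joint passes its speed limit or range.

## Robot

A 6-joint arm with a two-finger parallel gripper is mounted at the origin on the work surface. World frame = base frame: x ahead of the robot, y to its left, z up, the work surface at z = 0. Lengths are in mm, angles in rad, forces in N, time in s.
With the tool pointing down it reaches from about 350 to 950 mm from the base axis. Payload 17.4 kg.
Tool frame: the origin (TCP) lies between the finger pads; the fingertips stand nose_length ahead of it and the grasp point (between the pads) is the TCP (nose_length is the distance from the TCP to the fingertips, in mm); z points along the fingers, y is the line along which they close (so a half turn about z gives the same grasp; the last joint's range is limited). The gripper opens to 93 mm and grips with 3 to 60 N. Pads are 15 mm wide; open, the fingers measure 128 mm over their backs; the gripper's body (75 mm by 188 mm) begins 65 mm behind the grasp point.
Start: joints at [-1.152, 0.116, 1.442, -0, 1.584, -0.038], TCP at [297.72, -605.801, 237.646] pointing down, gripper open.
Joint ranges: [-2.83, 2.83], [-0.83, 2.19], [0.07, 2.5], [-1.14, 4.28], [0.01, 3], [-2.97, 2.97]. Speed limits (rad/s): [1.89, 1.89, 2.22, 3.14, 3.14, 3.14].

## Interface

Orientations are given as [roll, pitch, yaw] about the fixed x, y, z axes, in that order (R = Rz(yaw) Ry(pitch) Rx(roll)).
In Python, from bench import get_obs, capture, camera_info, job_done, nose_length gives the robot as it stands.
- The arm moves only by the tool apply_moves, never from a script. Its argument "rows" is a list of rows, each a list of 3 entries, a list of its own where there are three numbers: the finger opening in m, from 0 to 0.093, then the shift along the tool's x, y, z in m, then the turn, a rotation vector about the tool's x, y, z in degrees. In form: [[grip, [x, y, z], [ax, ay, az]], ...]. A call has 1 to 10 rows; each row shifts and turns the commanded pose from where the row before left it, along the tool's axes as they then stand; what a row does not reach is not made up. A row lasts 1/10 s, in which the tool goes at most 50 mm and 8.59 degrees, less where a joint would pass 70% of its speed; a pose out of reach is approached as far as the arm can. A call is refused whole if a number of a shift passes 0.05 or a number of a turn 8.59, either way. A call with a gripper value outside its range is refused whole. The fingers move at their own pace and stop on an object; the grip force is fixed at half the most. Time passes only in rows, so rows that do not move let the fingers close. It gives the time, the measured TCP pose, the force, the opening and the grip force at its end, in the units of the state.
- get_obs(): the state, without advancing time (a new reading comes with each control period).
- capture(name): name is "scene" or "top" or "wrist"; returns the picture (384x512x3 uint8, red, green, blue); there is no depth.
- camera_info(name): a dict with "camera_matrix" (3x3 intrinsics, pixels), "R" (3x3) and "t" (3): a world point X has camera coordinates R X + t; the wrist camera has in their place "mount" (4x4, takes a point from camera to tool coordinates, whose origin is the TCP and whose axes are the flange's). Camera axes: x right, y down, z forward; pixel columns grow to the right and rows downward; lengths in mm; the calibration is good to about 2 mm. The wrist camera is an equidistant fisheye: a pixel r from the principal point sees the ray r / f radians off the axis. A picture is of the moment at which its call begins: read the wrist's pose just before it. camera_info takes no time and is no camera call.
- job_done(): hands the job in; it is judged then, once.
The state is a dict: "clock": time; "q": joint angles; "qd": joint speeds; "joint_torque": joint torques, N m; "ee_pos": TCP position; "ee_rot": TCP orientation; "contact_force": force on the tool from outside, world axes, zero at the start; "moment": the same for the moment, N m; "grip_width": opening from 0.0 (shut) to 1.0 (fully open); "grasp_force": force on a finger pad.
Only numpy, scipy, OpenCV 4.12 (cv2) and the standard library are available. Lean on these libraries where they do the work, as an engineer would, in place of code of your own. Each camera call takes 0.05 s, during which the arm holds its last target. There are 200 camera calls.

## Working session

There is one attempt and no reset: what is moved stays moved. The work goes in short steps, Python scripts to look and compute and a tool call to move; the robot and the scene stay as the last step left them, time stands still between calls to the robot, and variables do not carry over. Pictures are saved under pics/ and viewed, at most 10 in all, crops included, and the job is handed in when it is done.

Besides the shell and the picture viewer there is one more tool, called as name([rows], argument=value, ...), one row to a line, values as JSON. apply_moves: Moves the arm, as the interface text tells. Its arguments: {"type":"object","properties":{"rows":{"type":"array"}},"required":["rows"]}

```bash
mkdir -p pics; ls
python3 - <<'E'
from bench import *
import cv2,numpy as np
print(get_obs(),nose_length)
for n in("scene","top","wrist"):print(n,camera_info(n))
for n in("scene","top"):
    cv2.imwrite(f"pics/{n}0.png",cv2.resize(capture(n)[:,:,::-1],(800,600),interpolation=cv2.INTER_CUBIC))
E
```

```text
pics
{'clock': 0.0, 'q': array([-1.15182679e+00,  1.16462723e-01,  1.44225728e+00, -1.28963439e-05,
        1.58398544e+00, -3.77981015e-02]), 'qd': array([ 4.09532533e-04,  5.54976570e-05, -7.08822973e-04, -7.01246517e-04,
        5.52592719e-04,  3.91458242e-04]), 'joint_torque': array([ 7.23556332e-04, -7.21257663e+01, -6.22613811e+01,  7.80601753e-02,
        2.37469759e-02, -9.12465180e-05]), 'ee_pos': array([ 297.62544242, -605.64246891,  236.92581033]), 'ee_rot': array([-3.14048017e+00, -2.91650357e-05,  4.56767462e-01]), 'contact_force': array([-0.56326974, -0.154056  , -0.33271332]), 'moment': array([-0.04817826,  0.03011453,  0.04794222]), 'grasp_force': 0.0, 'grip_width': 1.0028601992590642} 19.0
scene {'camera_matrix': array([[437.34832378,   0.        , 256.7335415 ],
       [  0.        , 437.34832378, 189.29710829],
       [  0.        ,   0.        ,   1.        ]]), 'R': array([[ 0.559602  ,  0.82875183,  0.00400013],
       [ 0.72418128, -0.48663391, -0.4886194 ],
       [-0.40299762,  0.27632921, -0.87248787]]), 't': array([-233.24882006, -374.88632968, 1424.178201
[... 222 characters left out ...]
 0.0063121 ],
       [-0.99659212, -0.01064093, -0.08179803],
       [ 0.08185935, -0.00545965, -0.99662894]]), 't': array([-109.6461844 ,  572.04838553, 1109.10325709])}
wrist {'camera_matrix': array([[297.31863964,   0.        , 261.303546  ],
       [  0.        , 297.31863964, 197.16117344],
       [  0.        ,   0.        ,   1.        ]]), 'mount': array([[-5.13808270e-04, -9.71230567e-01, -2.38140550e-01,
         6.56668846e+01],
       [ 9.99999742e-01, -6.18628210e-04,  3.65424911e-04,
        -4.99732566e-01],
       [-5.02232305e-04, -2.38140301e-01,  9.71230634e-01,
        -1.46853762e+02],
       [ 0.00000000e+00,  0.00000000e+00,  0.00000000e+00,
         1.00000000e+00]])}
```

View pics/scene0.png

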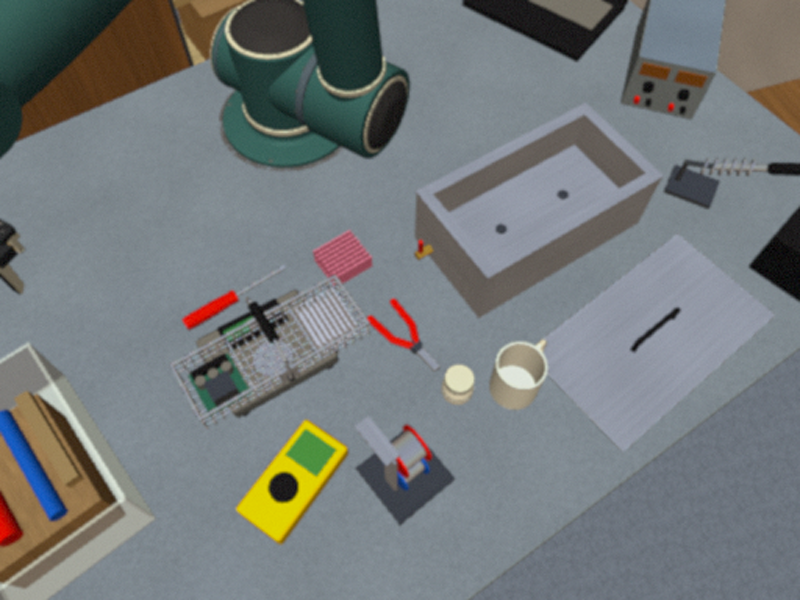

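View pics/top0.png

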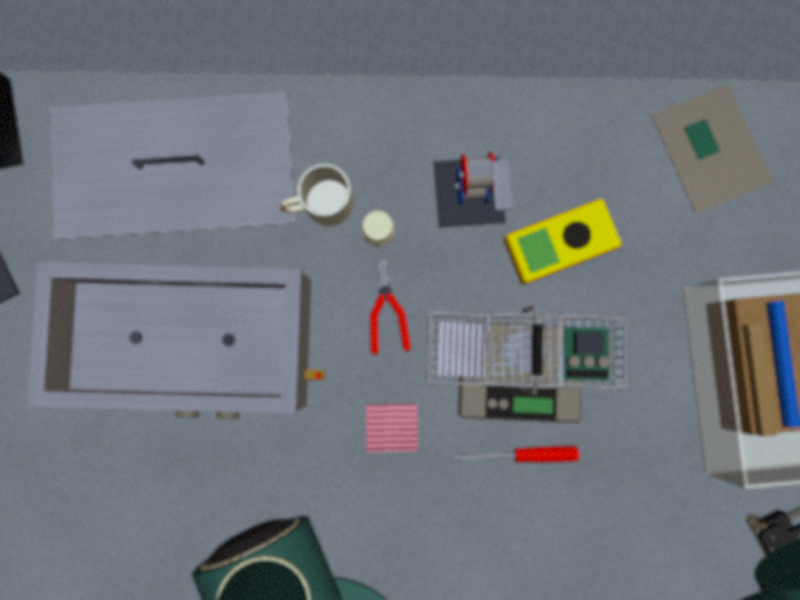

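Top view (800x600): the basket is at (527,350), with its black handle at (537,350), the grey finned heat sink at (460,348) and the board at (587,352). The tank mouth is around (170,338).

What could be taken for the wanted things:
- **Heat sink:** the pink finned block at (392,428) is the look-alike.
- **Handle:** the black handle on the lid at (168,161) is not on the basket.
- **Board:** the board picture on the card at (702,140) is not in the basket.

I choose the black tube on the basket at (537,350), and will check it in a close crop.

Run:
```python
import cv2
from bench import capture
im=capture("top")[:,:,::-1]; cv2.imwrite("pics/raw_top.png",im)
cv2.imwrite("pics/c1.png",cv2.resize(im[190:280,265:410],(800,497),interpolation=cv2.INTER_CUBIC)) # s=5.517
cv2.imwrite("pics/c2.png",cv2.resize(im[160:270,10:210],(800,440),interpolation=cv2.INTER_CUBIC)) # s=4
im=capture("scene")[:,:,::-1]; cv2.imwrite("pics/raw_scene.png",im)
```

```text
(no output)
```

View pics/c1.png

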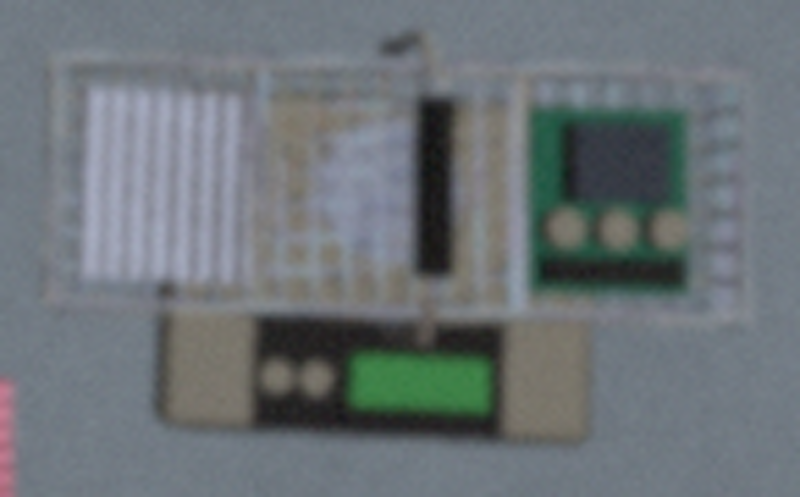

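View pics/c2.png

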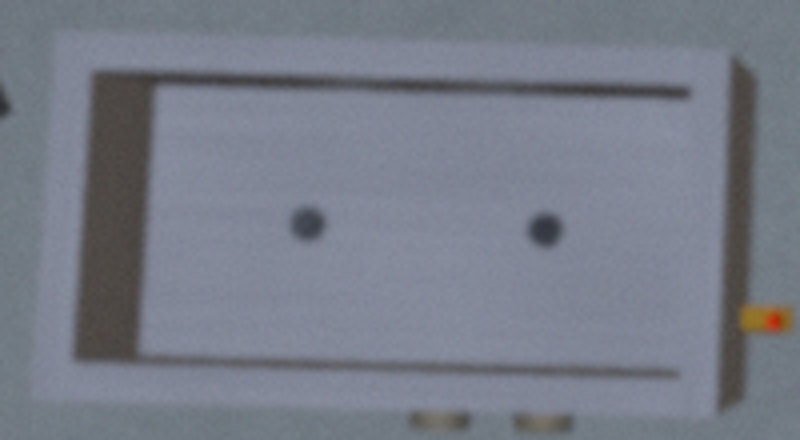

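The crop confirms the choice. The black handle runs from (437,98) to (434,275) across the basket. The grey-finned heat sink is on the left (robot's +y side) and the board on the right. Tank crop: the outer rim corners are (57,33), (733,53), (718,415) and (32,400).

```bash
cat > h.py <<'E'
import numpy as np
from bench import camera_info
def ray(n,uv,z):
    c=camera_info(n);K,R,t=c["camera_matrix"],c["R"],c["t"]
    d=R.T@np.linalg.solve(K,[uv[0],uv[1],1]);o=-R.T@t
    return o+d*(z-o[2])/d[2]
def proj(n,X):
    c=camera_info(n);p=c["camera_matrix"]@(c["R"]@np.array(X,float)+c["t"]);return p[:2]/p[2]
E
python3 - <<'E'
from h import *
def show(name,pts,s,off,z,order):
    w=np.array([ray("top",(np.array(p)+.5)/s-.5+off,z) for p in pts])
    print(name,w[:,:2].round(1).tolist(),"c",w.mean(0).round(1))
    for i,j in order: d=w[j]-w[i];print("  len %.1f ang %.4f"%(np.hypot(d[0],d[1]),np.arctan2(d[1],d[0])))
s1=800/145
show("handle",[(437,98),(434,275)],s1,(265,190),179,[(1,0)])
show("basket",[(50,60),(745,72),(742,320),(46,303)],s1,(265,190),110,[(1,0),(2,3),(2,1),(3,0)])
show("rim out",[(57,33),(733,53),(718,415),(32,400)],4,(10,160),150,[(1,0),(2,3),(2,1),(3,0)])
show("rim in",[(93,72),(690,90),(680,375),(75,360)],4,(10,160),150,[(1,0),(2,3),(2,1),(3,0)])
show("holes",[(308,224),(545,230)],4,(10,160),70,[(1,0)])
E
```

```text
handle [[525.4, -293.3], [457.1, -291.7]] c [ 491.2 -292.5  179. ]
  len 68.3 ang -0.0228
basket [[542.6, -146.4], [540.7, -435.4], [438.3, -432.6], [442.4, -145.4]] c [ 491.  -289.9  110. ]
  len 289.1 ang 1.5640
  len 287.2 ang 1.5565
  len 102.5 ang -0.0279
  len 100.3 ang -0.0096
rim out [[606.5, 407.7], [599.5, 34.6], [401.2, 38.6], [405.7, 410.9]] c [503.2 223.  150. ]
  len 373.2 ang 1.5519
  len 372.4 ang 1.5588
  len 198.3 ang -0.0198
  len 200.8 ang -0.0159
rim in [[585.1, 386.8], [578.7, 57.9], [422.6, 59.7], [427.5, 388.7]] c [503.5 223.3 150. ]
  len 329.0 ang 1.5513
  len 329.1 ang 1.5560
  len 156.1 ang -0.0117
  len 157.6 ang -0.0121
holes [[504.4, 294.2], [502.3, 154.1]] c [503.4 224.1  70. ]
  len 140.1 ang 1.5558
```

Run:
```python
import numpy as np
y=0.457;d=(np.array([491.2,-291.3])-[297.72,-605.8])/10000
for k in range(10):
    print("[0.093,[%.4f,%.4f,0],[0,0,2.7]],"%(np.cos(y)*d[0]+np.sin(y)*d[1],np.sin(y)*d[0]-np.cos(y)*d[1])); y-=np.radians(2.7)
print(y)
```

```text
[0.093,[0.0312,-0.0197,0],[0,0,2.7]],
[0.093,[0.0303,-0.0211,0],[0,0,2.7]],
[0.093,[0.0292,-0.0225,0],[0,0,2.7]],
[0.093,[0.0282,-0.0239,0],[0,0,2.7]],
[0.093,[0.0270,-0.0252,0],[0,0,2.7]],
[0.093,[0.0258,-0.0264,0],[0,0,2.7]],
[0.093,[0.0245,-0.0276,0],[0,0,2.7]],
[0.093,[0.0232,-0.0287,0],[0,0,2.7]],
[0.093,[0.0218,-0.0298,0],[0,0,2.7]],
[0.093,[0.0204,-0.0308,0],[0,0,2.7]],
-0.014238898038469047
```

apply_moves([
  [0.093,[0.0312,-0.0197,0],[0,0,2.7]],
  [0.093,[0.0303,-0.0211,0],[0,0,2.7]],
  [0.093,[0.0292,-0.0225,0],[0,0,2.7]],
  [0.093,[0.0282,-0.0239,0],[0,0,2.7]],
  [0.093,[0.027,-0.0252,0],[0,0,2.7]],
  [0.093,[0.0258,-0.0264,0],[0,0,2.7]],
  [0.093,[0.0245,-0.0276,0],[0,0,2.7]],
  [0.093,[0.0232,-0.0287,0],[0,0,2.7]],
  [0.093,[0.0218,-0.0298,0],[0,0,2.7]],
  [0.093,[0.0204,-0.0308,0],[0,0,2.7]],
])

```text
clock: 1.2
ee_pos: [491.9, -290.1, 237.6]
ee_rot: [3.142, -0.0, -0.016]
contact_force: [0.0, -0.4, 0.2]
grip_width: 1.002
grasp_force: 0.0
```

apply_moves([
  [0.093,[0,0,0],[0,0,0]],
  [0.093,[0,0,0],[0,0,0]],
])

```text
clock: 1.4
ee_pos: [491.5, -291.0, 237.6]
ee_rot: [3.141, 0.0, -0.012]
contact_force: [0.4, -0.9, 0.4]
grip_width: 1.0
grasp_force: 0.0
```

Run:
```python
from bench import *
import cv2
o=get_obs();print(o["ee_pos"],o["ee_rot"],o["contact_force"],o["moment"],o["q"])
im=capture("wrist")[:,:,::-1];cv2.imwrite("pics/w1.png",cv2.resize(im,(800,600)))
```

```text
[ 491.53670185 -291.03422075  237.58509938] [ 3.14146379e+00  2.29141388e-04 -1.24377434e-02] [ 0.43193838 -0.94634996  0.39319428] [0.03961308 0.00255545 0.02686347] [-5.79123318e-01 -1.10238611e-01  1.66841805e+00 -2.31747262e-04
  1.58353736e+00  1.00410780e+00]
```

View pics/w1.png

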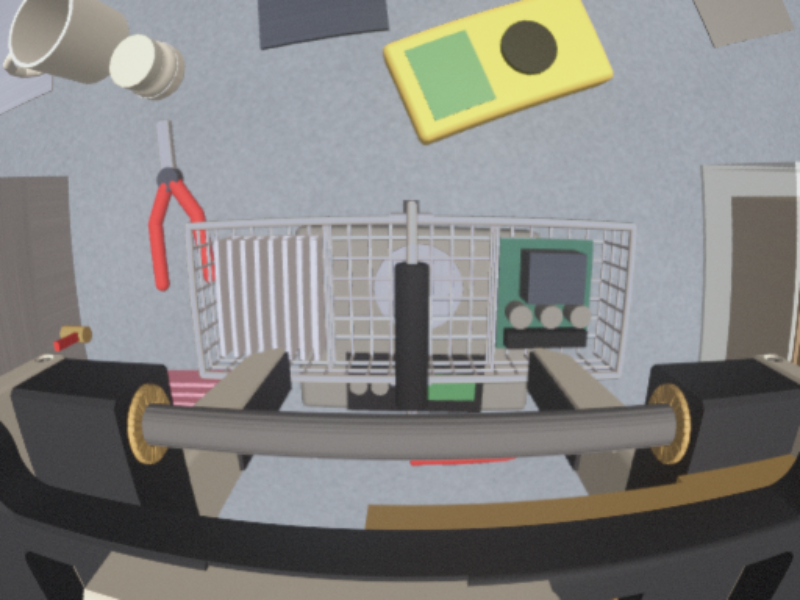

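The wrist view shows the handle at (412,335), centred between the open fingers. Both parts are in the basket. Next I descend and close.

apply_moves([
  [0.093,[0,0,0.007],[0,0,0]],
  [0.093,[0,0,0.01],[0,0,0]],
  [0.093,[0,0,0.012],[0,0,0]],
  [0.093,[0,0,0.012],[0,0,0]],
  [0.093,[0,0,0.01],[0,0,0]],
  [0.093,[0,0,0.0076],[0,0,0]],
  [0.093,[0,0,0],[0,0,0]],
  [0.04,[0,0,0],[0,0,0]],
  [0.03,[0,0,0],[0,0,0]],
  [0.02,[0,0,0],[0,0,0]],
])

```text
clock: 2.45
ee_pos: [491.5, -291.5, 179.6]
ee_rot: [3.141, -0.001, -0.014]
contact_force: [0.0, 0.6, -0.2]
grip_width: 0.796
grasp_force: 0.0
```

apply_moves([
  [0.01,[0,0,0],[0,0,0]],
  [0.005,[0,0,0],[0,0,0]],
  [0,[0,0,0],[0,0,0]],
  [0,[0,0,0],[0,0,0]],
  [0,[0,0,0],[0,0,0]],
])

```text
clock: 2.95
ee_pos: [491.3, -291.5, 179.0]
ee_rot: [-3.142, 0.0, -0.014]
contact_force: [0.8, -0.8, 0.2]
grip_width: 0.363
grasp_force: 0.0
```

apply_moves([
  [0,[0,0,0],[0,0,0]],
  [0,[0,0,0],[0,0,0]],
  [0,[0,0,0],[0,0,0]],
  [0,[0,0,0],[0,0,0]],
])

```text
clock: 3.35
ee_pos: [491.3, -291.5, 179.1]
ee_rot: [3.142, -0.0, -0.015]
contact_force: [0.6, 0.1, 0.1]
grip_width: 0.165
grasp_force: 30.0
```

Run:
```python
from bench import *
import cv2
o=get_obs();print(o["ee_pos"],o["grip_width"],o["grasp_force"],o["contact_force"],o["moment"],o["clock"])
im=capture("wrist")[:,:,::-1];cv2.imwrite("pics/w2raw.png",im)
```

```text
[ 491.34255827 -291.49149774  179.06691283] 0.16538797540567662 30.00007599592209 [0.62312389 0.14532251 0.1227337 ] [ 0.03716097 -0.02729705  0.0229027 ] 3.35
```

apply_moves([
  [0,[0,0,-0.0003],[0,0,0]],
  [0,[0,0,-0.0003],[0,0,0]],
  [0,[0,0,-0.0003],[0,0,0]],
  [0,[0,0,-0.0003],[0,0,0]],
  [0,[0,0,-0.0003],[0,0,0]],
  [0,[0,0,-0.0003],[0,0,0]],
  [0,[0,0,-0.0003],[0,0,0]],
  [0,[0,0,-0.0003],[0,0,0]],
  [0,[0,0,-0.0003],[0,0,0]],
  [0,[0,0,-0.0003],[0,0,0]],
])

```text
clock: 4.4
ee_pos: [491.4, -291.5, 182.1]
ee_rot: [-3.142, -0.0, -0.014]
contact_force: [0.2, -0.1, -6.8]
grip_width: 0.161
grasp_force: 30.0
```

apply_moves([
  [0,[0,0,-0.0003],[0,0,0]],
  [0,[0,0,-0.0003],[0,0,0]],
  [0,[0,0,-0.0003],[0,0,0]],
  [0,[0,0,-0.0003],[0,0,0]],
  [0,[0,0,-0.0003],[0,0,0]],
  [0,[0,0,-0.0003],[0,0,0]],
  [0,[0,0,-0.0003],[0,0,0]],
  [0,[0,0,-0.0003],[0,0,0]],
  [0,[0,0,-0.0003],[0,0,0]],
  [0,[0,0,-0.0003],[0,0,0]],
])

```text
clock: 5.4
ee_pos: [491.3, -291.5, 185.1]
ee_rot: [-3.142, 0.0, -0.014]
contact_force: [0.4, -0.1, -6.4]
grip_width: 0.163
grasp_force: 30.0
```

apply_moves([
  [0,[0,0,-0.0003],[0,0,0]],
  [0,[0,0,-0.0003],[0,0,0]],
  [0,[0,0,-0.0003],[0,0,0]],
  [0,[0,0,-0.0003],[0,0,0]],
  [0,[0,0,-0.0003],[0,0,0]],
  [0,[0,0,-0.0003],[0,0,0]],
  [0,[0,0,-0.0003],[0,0,0]],
  [0,[0,0,-0.0003],[0,0,0]],
  [0,[0,0,-0.0003],[0,0,0]],
  [0,[0,0,-0.0003],[0,0,0]],
])

```text
clock: 6.4
ee_pos: [491.3, -291.5, 188.1]
ee_rot: [3.142, -0.0, -0.014]
contact_force: [-0.8, 0.6, -7.1]
grip_width: 0.159
grasp_force: 30.0
```

Run:
```python
from bench import *
import cv2,numpy as np
o=get_obs();print(o["ee_pos"],o["grip_width"],o["grasp_force"],o["contact_force"],o["moment"],o["clock"])
a=capture("wrist")[:,:,::-1];cv2.imwrite("pics/w3raw.png",a)
b=cv2.imread("pics/w2raw.png")
cv2.imwrite("pics/w3.png",cv2.resize(np.vstack([b[110:260,100:425],a[110:260,100:425]]),(650,600),interpolation=cv2.INTER_CUBIC))
```

```text
[ 491.34591099 -291.47988023  188.08428441] 0.15933019513248917 29.998604357242584 [-0.83743726  0.55090707 -7.09737744] [0.03950508 0.00091891 0.00427243] 6.4
```

View pics/w3.png

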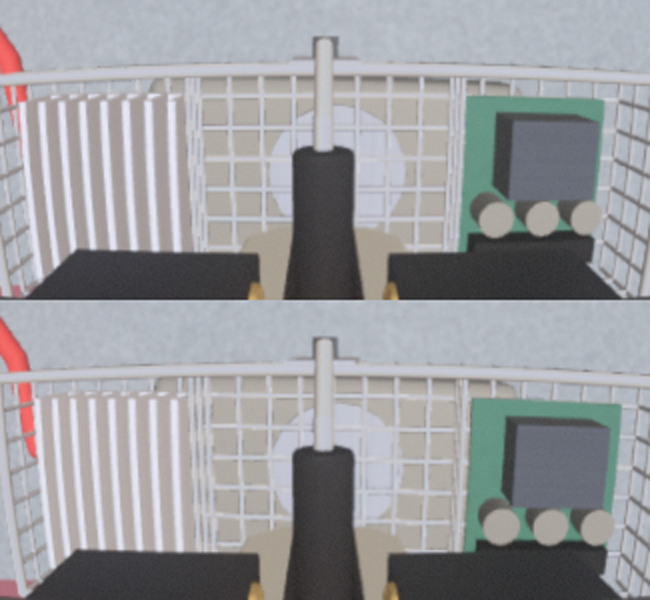

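Wrist crops before and after the lift: the heat-sink (left) end has dropped, with its left edge moving from x=20 to x=35. The transformer shifted right, from about 500 to 508. I'll write a tilt tracker on the board's features.

```bash
cat > swing.py <<'E'
import numpy as np,cv2
from scipy.optimize import least_squares
from bench import camera_info,capture,get_obs
ci=camera_info("wrist");K,M=ci["camera_matrix"],ci["mount"];f=K[0,0];c=K[:2,2]
ref=cv2.imread("pics/w2raw.png",0)
def toray(p):
    d=p-c;r=np.linalg.norm(d,axis=1)[:,None];a=r/f
    v=np.hstack([np.sin(a)*d/r,np.cos(a)]);return v@M[:3,:3].T
def topix(P):
    q=(P-M[:3,3])@M[:3,:3];r=np.hypot(q[:,0],q[:,1])[:,None]
    return c+f*np.arctan2(r,q[:,2:])*q[:,:2]/r
mask=np.zeros_like(ref);mask[157:228,335:402]=1
p0=cv2.goodFeaturesToTrack(ref,25,0.05,5,mask=mask)
d=toray(p0[:,0]);o=M[:3,3];P0=o+d*((119-32-o[2])/d[:,2])[:,None]
piv=np.array([0,0,90.])
def mod(x):
    s,co=np.sin(x[0]),np.cos(x[0]);R=np.array([[1,0,0],[0,co,-s],[0,s,co]])
    return topix((P0-piv)@R.T+piv+[0,0,x[1]])   # x[1]: grip slip, mm
def tilt(im,guess=-0.1):
    g=cv2.cvtColor(im,cv2.COLOR_BGR2GRAY) if im.ndim==3 else im
    p1,st,_=cv2.calcOpticalFlowPyrLK(ref,g,p0,mod([guess,0]).astype(np.float32)[:,None],winSize=(15,15),maxLevel=2,flags=cv2.OPTFLOW_USE_INITIAL_FLOW)
    ok=st[:,0]==1
    r=least_squares(lambda x:(mod(x)-p1[:,0])[ok].ravel(),[guess,0],loss="soft_l1",x_scale=[.1,1])
    return r.x[0],np.sqrt(np.median(r.fun**2)),ok.sum(),r.x[1]
def series(n,guess):
    T,X=[],[]
    for _ in range(n):
        T.append(get_obs()["clock"]);im=capture("wrist")[:,:,::-1].copy()
        r=tilt(im,guess);guess=r[0];X.append(r[0])
    cv2.imwrite("pics/last.png",im)
    T,X=np.array(T),np.array(X)
    def fit(w):
        A=np.c_[np.ones(len(T)),np.cos(w*(T-T[-1])),np.sin(w*(T-T[-1]))]
        return np.linalg.lstsq(A,X,rcond=None)[0],A
    w=4.21
    k,A=fit(w);print("clock",T[-1],"mean %.4f amp %.4f rms %.4f"%(k[0],np.hypot(k[1],k[2]),np.std(X-A@k)),"th-mean=%.4f cos + %.4f sin(w(t-tlast))"%(k[1],k[2]),"last rms/n",r[1:])
    print(X.round(4))
    return T,X
E
python3 - <<'E'
from swing import *
for n in("w2raw","w3raw"):print(tilt(cv2.imread(f"pics/{n}.png"),0))
print(get_obs()["clock"])
series(6,tilt(cv2.imread("pics/w3raw.png"))[0])
E
```

```text
Traceback (most recent call last):
  File "swing.py", line 21, in tilt
    p1,st,_=cv2.calcOpticalFlowPyrLK(ref,g,p0,mod([guess,0]).astype(np.float32)[:,None],winSize=(15,15),maxLevel=2,flags=cv2.OPTFLOW_USE_INITIAL_FLOW)
            ~~~~~~~~~~~~~~~~~~~~~~~~^^^^^^^^^^^^^^^^^^^^^^^^^^^^^^^^^^^^^^^^^^^^^^^^^^^^^^^^^^^^^^^^^^^^^^^^^^^^^^^^^^^^^^^^^^^^^^^^^^^^^^^^^^^^^^^^^^
cv2.error: OpenCV(4.12.0) :-1: error: (-5:Bad argument) in function 'calcOpticalFlowPyrLK'
> Overload resolution failed:
>  - Layout of the output array nextPts is incompatible with cv::Mat
>  - Expected Ptr<cv::UMat> for argument 'nextPts'
```

```bash
sed -i 's/mod(\[guess,0\]).astype(np.float32)\[:,None\]/np.ascontiguousarray(mod([guess,0]).astype(np.float32).reshape(-1,1,2))/' swing.py
python3 - <<'E'
from swing import *
for n in("w2raw","w3raw"):print(tilt(cv2.imread(f"pics/{n}.png"),0))
series(6,tilt(cv2.imread("pics/w3raw.png"))[0])
E
```

```text
(np.float64(0.0003063052407667862), np.float64(0.0110866304725995), np.int64(25), np.float64(-0.014714670833351966))
(np.float64(-0.0914410442717979), np.float64(0.40202379966143953), np.int64(25), np.float64(-4.199823453397225))
clock 6.7 mean -0.0804 amp 0.0118 rms 0.0006 th-mean=0.0046 cos + 0.0108 sin(w(t-tlast)) last rms/n (np.float64(0.31877425549709104), np.int64(25), np.float64(-3.1627625256898217))
[-0.0881 -0.0843 -0.0834 -0.0808 -0.0785 -0.0755]
```

The basket already hangs free, with a tilt of about -0.08 and a tiny swing. I'll raise it smoothly.

apply_moves([
  [0,[0,0,-0.002],[0,0,0]],
  [0,[0,0,-0.004],[0,0,0]],
  [0,[0,0,-0.006],[0,0,0]],
  [0,[0,0,-0.008],[0,0,0]],
  [0,[0,0,-0.01],[0,0,0]],
  [0,[0,0,-0.01],[0,0,0]],
  [0,[0,0,-0.01],[0,0,0]],
  [0,[0,0,-0.01],[0,0,0]],
  [0,[0,0,-0.01],[0,0,0]],
  [0,[0,0,-0.01],[0,0,0]],
])

```text
clock: 7.75
ee_pos: [491.3, -291.5, 268.9]
ee_rot: [3.142, -0.0, -0.014]
contact_force: [-1.4, 0.4, -6.0]
grip_width: 0.159
grasp_force: 30.0
```

apply_moves([
  [0,[0,0,-0.01],[0,0,0]],
  [0,[0,0,-0.01],[0,0,0]],
  [0,[0,0,-0.01],[0,0,0]],
  [0,[0,0,-0.01],[0,0,0]],
  [0,[0,0,-0.008],[0,0,0]],
  [0,[0,0,-0.006],[0,0,0]],
  [0,[0,0,-0.005],[0,0,0]],
  [0,[0,0,-0.004],[0,0,0]],
  [0,[0,0,-0.003],[0,0,0]],
  [0,[0,0,-0.001],[0,0,0]],
])

```text
clock: 8.75
ee_pos: [491.4, -291.5, 335.2]
ee_rot: [3.142, -0.0, -0.014]
contact_force: [0.0, -0.1, -7.1]
grip_width: 0.161
grasp_force: 30.0
```

Run:
```python
from swing import *
print(get_obs()["ee_pos"]);series(20,-.08)
```

```text
[ 491.35930341 -291.50056344  335.223553  ]
clock 9.7 mean -0.0818 amp 0.0124 rms 0.0010 th-mean=0.0067 cos + 0.0105 sin(w(t-tlast)) last rms/n (np.float64(0.3126395898666016), np.int64(25), np.float64(-2.980337192781458))
[-0.078  -0.0801 -0.0838 -0.0839 -0.0893 -0.092  -0.0932 -0.0935 -0.0932
 -0.0932 -0.0938 -0.0929 -0.0928 -0.0899 -0.0858 -0.0837 -0.0841 -0.0798
 -0.0775 -0.0758]
```

The swing is only 0.012 rad. Now the smooth carry.

apply_moves([
  [0,[0,-0.0011,0],[0,0,0]],
  [0,[0,-0.0034,0],[0,0,0]],
  [0,[0,-0.0057,0],[0,0,0]],
  [0,[0.0002,-0.008,0],[0,0,0]],
  [0,[0.0002,-0.0103,0],[0,0,0]],
  [0,[0.0002,-0.0126,0],[0,0,0]],
  [0,[0.0002,-0.0149,0],[0,0,0]],
  [0,[0.0002,-0.0172,0],[0,0,0]],
  [0,[0.0002,-0.0195,0],[0,0,0]],
  [0,[0.0002,-0.0217,0],[0,0,0]],
])

```text
clock: 10.75
ee_pos: [494.3, -175.4, 335.1]
ee_rot: [-3.142, -0.0, -0.014]
contact_force: [0.6, 0.2, -6.7]
grip_width: 0.162
grasp_force: 30.0
```

apply_moves([
  [0,[0.0002,-0.024,0],[0,0,0]],
  [0,[0.0002,-0.0263,0],[0,0,0]],
  [0,[0.0002,-0.0286,0],[0,0,0]],
  [0,[0.0002,-0.0309,0],[0,0,0]],
  [0,[0.0002,-0.0332,0],[0,0,0]],
  [0,[0.0002,-0.0332,0],[0,0,0]],
  [0,[0.0002,-0.0309,0],[0,0,0]],
  [0,[0.0002,-0.0286,0],[0,0,0]],
  [0,[0.0002,-0.0263,0],[0,0,0]],
  [0,[0.0002,-0.024,0],[0,0,0]],
])

```text
clock: 11.75
ee_pos: [499.7, 111.1, 335.2]
ee_rot: [-3.141, -0.0, -0.013]
contact_force: [0.9, -0.5, -6.9]
grip_width: 0.166
grasp_force: 30.0
```

apply_moves([
  [0,[0.0002,-0.0217,0],[0,0,0]],
  [0,[0.0002,-0.0195,0],[0,0,0]],
  [0,[0.0002,-0.0172,0],[0,0,0]],
  [0,[0.0002,-0.0149,0],[0,0,0]],
  [0,[0.0002,-0.0126,0],[0,0,0]],
  [0,[0.0002,-0.0103,0],[0,0,0]],
  [0,[0.0002,-0.008,0],[0,0,0]],
  [0,[0,-0.0057,0],[0,0,0]],
  [0,[0,-0.0034,0],[0,0,0]],
  [0,[0,-0.0011,0],[0,0,0]],
])

```text
clock: 12.75
ee_pos: [503.6, 223.3, 335.0]
ee_rot: [3.142, 0.0, -0.015]
contact_force: [-0.1, 0.0, -7.2]
grip_width: 0.163
grasp_force: 30.0
```

Run:
```python
from swing import *
o=get_obs();print(o["ee_pos"],o["ee_rot"]);series(30,-.08)
im=capture("top")[:,:,::-1];cv2.imwrite("pics/c3.png",cv2.resize(im[140:280,0:210],(800,533),interpolation=cv2.INTER_CUBIC))
```

```text
[503.61813083 223.26088519 334.98585916] [ 3.14152503e+00  1.26584187e-04 -1.45591705e-02]
clock 14.2 mean -0.0916 amp 0.0140 rms 0.0023 th-mean=0.0107 cos + 0.0091 sin(w(t-tlast)) last rms/n (np.float64(0.220930495509453), np.int64(25), np.float64(-1.9256829779163533))
[-0.0757 -0.0727 -0.072  -0.0786 -0.0788 -0.0796 -0.0826 -0.0865 -0.0879
 -0.092  -0.0927 -0.0941 -0.0971 -0.0986 -0.1015 -0.103  -0.1041 -0.1042
 -0.1048 -0.1041 -0.1033 -0.1027 -0.0988 -0.0975 -0.0949 -0.094  -0.0923
 -0.0876 -0.0871 -0.0781]
```

View pics/c3.png

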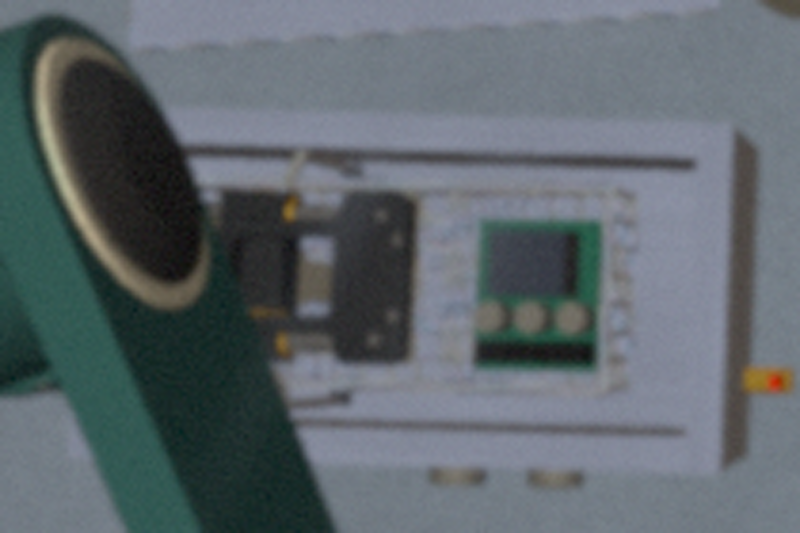

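Top view: the board end of the basket is inside the mouth with clear margins on each side (mouth rows 160–430, basket rows 190–390). The swing is about 0.016 rad. I'll damp it with two small counter-shifts at the extremes, then hold.

apply_moves([
  [0,[0,-0.003,0],[0,0,0]],
  [0,[0,-0.003,0],[0,0,0]],
  [0,[0,0,0],[0,0,0]],
  [0,[0,0,0],[0,0,0]],
  [0,[0,0,0],[0,0,0]],
  [0,[0,0,0],[0,0,0]],
  [0,[0,0,0],[0,0,0]],
  [0,[0,0,0],[0,0,0]],
  [0,[0,0.003,0],[0,0,0]],
  [0,[0,0.003,0],[0,0,0]],
])

```text
clock: 15.3
ee_pos: [503.6, 223.0, 335.1]
ee_rot: [3.142, -0.0, -0.014]
contact_force: [0.8, 0.3, -6.1]
grip_width: 0.167
grasp_force: 30.0
```

Run:
```python
from swing import *
o=get_obs();print(o["ee_pos"],o["ee_rot"]);series(32,-.08)
im=cv2.imread("pics/last.png");cv2.imwrite("pics/w4.png",cv2.resize(im,(800,600)))
```

```text
[503.55241623 222.96840863 335.06016812] [ 3.14152443e+00 -3.49830340e-05 -1.43293105e-02]
clock 16.85 mean -0.0856 amp 0.0021 rms 0.0016 th-mean=0.0017 cos + 0.0012 sin(w(t-tlast)) last rms/n (np.float64(0.2800287338813566), np.int64(25), np.float64(-2.969850283047029))
[-0.0905 -0.0783 -0.0825 -0.0834 -0.0835 -0.0835 -0.0842 -0.0839 -0.0839
 -0.0838 -0.0854 -0.0867 -0.0865 -0.0867 -0.0869 -0.087  -0.0872 -0.0867
 -0.087  -0.0869 -0.0871 -0.0875 -0.0876 -0.0869 -0.0871 -0.0863 -0.0865
 -0.0855 -0.0851 -0.0836 -0.0841 -0.0837]
```

View pics/w4.png

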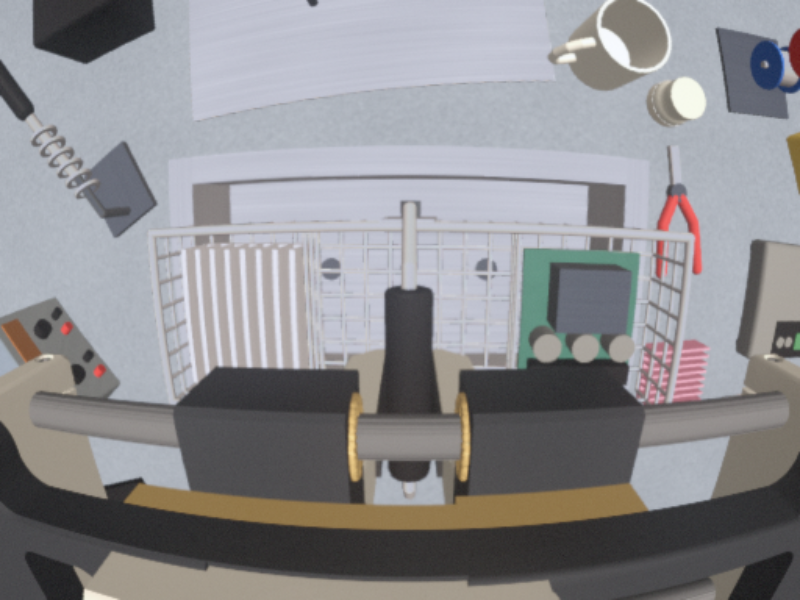

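The wrist view shows a still basket centred over the tank: the drain holes at (330,268) and (486,268) have their midpoint at the handle, x≈409. I'll hold for 2 s more, then lower.

apply_moves([
  [0,[0,0,0],[0,0,0]],
  [0,[0,0,0],[0,0,0]],
  [0,[0,0,0],[0,0,0]],
  [0,[0,0,0],[0,0,0]],
  [0,[0,0,0],[0,0,0]],
  [0,[0,0,0],[0,0,0]],
  [0,[0,0,0],[0,0,0]],
  [0,[0,0,0],[0,0,0]],
  [0,[0,0,0],[0,0,0]],
  [0,[0,0,0],[0,0,0]],
])

```text
clock: 17.9
ee_pos: [503.6, 223.2, 335.0]
ee_rot: [-3.142, 0.0, -0.014]
contact_force: [0.7, -0.3, -7.3]
grip_width: 0.164
grasp_force: 30.0
```

apply_moves([
  [0,[0,0,0],[0,0,0]],
  [0,[0,0,0],[0,0,0]],
  [0,[0,0,0],[0,0,0]],
  [0,[0,0,0],[0,0,0]],
  [0,[0,0,0],[0,0,0]],
  [0,[0,0,0],[0,0,0]],
  [0,[0,0,0],[0,0,0]],
  [0,[0,0,0],[0,0,0]],
  [0,[0,0,0],[0,0,0]],
  [0,[0,0,0],[0,0,0]],
])

```text
clock: 18.9
ee_pos: [503.6, 223.2, 335.0]
ee_rot: [-3.142, 0.0, -0.014]
contact_force: [-0.7, 0.0, -7.1]
grip_width: 0.158
grasp_force: 30.0
```

apply_moves([
  [0,[0,0,0.001],[0,0,0]],
  [0,[0,0,0.003],[0,0,0]],
  [0,[0,0,0.005],[0,0,0]],
  [0,[0,0,0.006],[0,0,0]],
  [0,[0,0,0.007],[0,0,0]],
  [0,[0,0,0.007],[0,0,0]],
  [0,[0,0,0.007],[0,0,0]],
  [0,[0,0,0.007],[0,0,0]],
  [0,[0,0,0.007],[0,0,0]],
  [0,[0,0,0.007],[0,0,0]],
])

```text
clock: 19.9
ee_pos: [503.6, 223.2, 277.4]
ee_rot: [-3.142, 0.0, -0.014]
contact_force: [-0.4, 0.4, -6.9]
grip_width: 0.161
grasp_force: 30.0
```

apply_moves([
  [0,[0,0,0.007],[0,0,0]],
  [0,[0,0,0.007],[0,0,0]],
  [0,[0,0,0.007],[0,0,0]],
  [0,[0,0,0.007],[0,0,0]],
  [0,[0,0,0.006],[0,0,0]],
  [0,[0,0,0.005],[0,0,0]],
  [0,[0,0,0.004],[0,0,0]],
  [0,[0,0,0.004],[0,0,0]],
  [0,[0,0,0.003],[0,0,0]],
  [0,[0,0,0.003],[0,0,0]],
])

```text
clock: 20.9
ee_pos: [503.6, 223.2, 224.9]
ee_rot: [-3.142, -0.0, -0.014]
contact_force: [0.3, 0.5, -6.3]
grip_width: 0.162
grasp_force: 30.0
```

apply_moves([
  [0,[0,0,0.002],[0,0,0]],
  [0,[0,0,0.002],[0,0,0]],
  [0,[0,0,0.002],[0,0,0]],
  [0,[0,0,0.002],[0,0,0]],
  [0,[0,0,0.002],[0,0,0]],
  [0,[0,0,0.002],[0,0,0]],
  [0,[0,0,0.002],[0,0,0]],
  [0,[0,0,0.002],[0,0,0]],
  [0,[0,0,0.002],[0,0,0]],
  [0,[0,0,0.002],[0,0,0]],
])

```text
clock: 21.9
ee_pos: [503.6, 223.2, 204.9]
ee_rot: [-3.142, -0.0, -0.014]
contact_force: [0.0, -0.4, -5.8]
grip_width: 0.161
grasp_force: 30.0
```

apply_moves([
  [0,[0,0,0.0015],[0,0,0]],
  [0,[0,0,0.0015],[0,0,0]],
  [0,[0,0,0.0015],[0,0,0]],
  [0,[0,0,0.0015],[0,0,0]],
  [0,[0,0,0.0015],[0,0,0]],
  [0,[0,0,0.0015],[0,0,0]],
  [0,[0,0,0.0015],[0,0,0]],
  [0,[0,0,0.0015],[0,0,0]],
  [0,[0,0,0.0015],[0,0,0]],
  [0,[0,0,0.0015],[0,0,0]],
])

```text
clock: 22.9
ee_pos: [503.6, 223.2, 189.9]
ee_rot: [3.142, 0.0, -0.014]
contact_force: [-0.4, 0.3, -6.7]
grip_width: 0.165
grasp_force: 30.0
```

apply_moves([
  [0,[0,0,0.0004],[0,0,0]],
  [0,[0,0,0.0003],[0,0,0]],
  [0,[0,0,0.0002],[0,0,0]],
  [0,[0,0,0],[0,0,0]],
  [0,[0,0,0],[0,0,0]],
])

```text
clock: 23.4
ee_pos: [503.6, 223.2, 189.2]
ee_rot: [-3.142, -0.0, -0.014]
contact_force: [0.4, -0.4, -5.7]
grip_width: 0.162
grasp_force: 30.0
```

Run:
```python
from swing import *
o=get_obs();print(o["ee_pos"],o["contact_force"]);series(4,0)
```

```text
[503.58895816 223.20176615 189.23897885] [ 0.3882107  -0.42932546 -5.72230502]
clock 23.55 mean -0.0099 amp 0.0090 rms 0.0002 th-mean=0.0089 cos + -0.0016 sin(w(t-tlast)) last rms/n (np.float64(0.2305074635306551), np.int64(25), np.float64(-0.22730714828008355))
[-0.0019 -0.0009 -0.0011 -0.0009]
```

apply_moves([
  [0,[0,0,0.0003],[0,0,0]],
  [0,[0,0,0.0003],[0,0,0]],
  [0,[0,0,0.0002],[0,0,0]],
  [0,[0,0,0],[0,0,0]],
  [0,[0,0,0],[0,0,0]],
])

```text
clock: 24.1
ee_pos: [503.6, 223.3, 189.1]
ee_rot: [-3.141, -0.001, -0.014]
contact_force: [-4.8, -0.0, 5.7]
grip_width: 0.157
grasp_force: 30.0
```

apply_moves([
  [0,[0,0,-0.0004],[0,0,0]],
  [0,[0,0,0],[0,0,0]],
  [0.025,[0,0,0],[0,0,0]],
  [0.04,[0,0,0],[0,0,0]],
  [0.06,[0,0,0],[0,0,0]],
  [0.08,[0,0,0],[0,0,0]],
  [0.08,[0,0,0],[0,0,0]],
  [0.08,[0,0,0],[0,0,0]],
  [0.08,[0,0,0],[0,0,0]],
  [0.08,[0,0,0],[0,0,0]],
])

```text
clock: 25.1
ee_pos: [503.6, 223.2, 188.7]
ee_rot: [-3.142, 0.0, -0.014]
contact_force: [0.1, -0.2, 1.3]
grip_width: 0.802
grasp_force: 0.0
```

Run:
```python
from swing import *
o=get_obs();print(o["ee_pos"],o["contact_force"],o["grip_width"]);series(4,0)
im=cv2.imread("pics/last.png");cv2.imwrite("pics/w5.png",cv2.resize(im,(800,600)))
```

```text
[503.57119259 223.20054403 188.73521527] [ 0.13530687 -0.24037823  1.27636792] 0.802118157965273
clock 25.25 mean -0.0152 amp 0.0225 rms 0.0003 th-mean=0.0225 cos + -0.0016 sin(w(t-tlast)) last rms/n (np.float64(0.3204309264866536), np.int64(25), np.float64(-1.7658413391361707))
[0.004  0.0056 0.0076 0.0072]
```

View pics/w5.png

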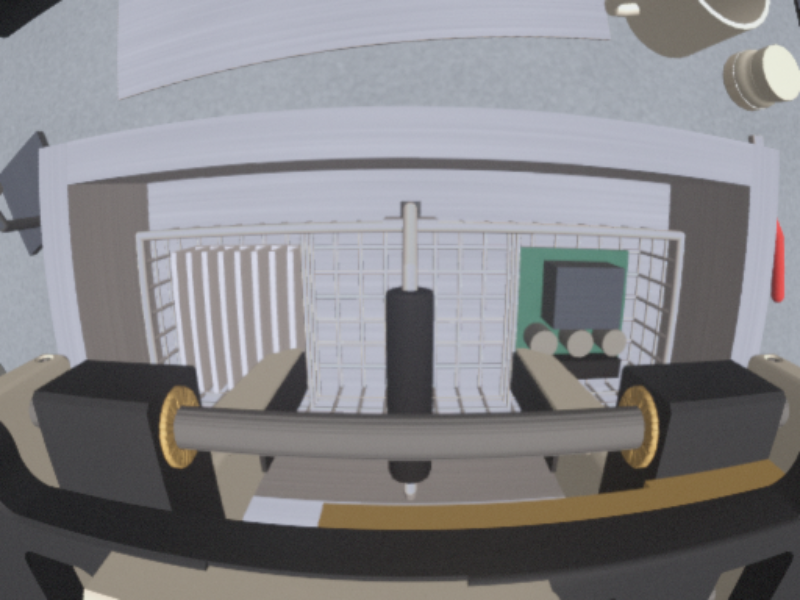

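The basket stands flat and centred in the tank with both parts in it, and the fingers are open clear of the handle at (410,385). I'll retreat upwards.

apply_moves([
  [0.08,[0,0,-0.003],[0,0,0]],
  [0.08,[0,0,-0.008],[0,0,0]],
  [0.08,[0,0,-0.015],[0,0,0]],
  [0.08,[0,0,-0.02],[0,0,0]],
  [0.08,[0,0,-0.02],[0,0,0]],
  [0.08,[0,0,-0.02],[0,0,0]],
  [0.08,[0,0,-0.01],[0,0,0]],
  [0.08,[0,0,-0.004],[0,0,0]],
  [0.08,[0,0,0],[0,0,0]],
  [0.08,[0,0,0],[0,0,0]],
])

```text
clock: 26.3
ee_pos: [503.4, 223.1, 287.9]
ee_rot: [3.141, 0.001, -0.014]
contact_force: [0.5, -0.8, -0.5]
grip_width: 0.861
grasp_force: 0.0
```

Run:
```python
from bench import *
print(get_obs()["contact_force"],get_obs()["ee_pos"]);print(job_done())
```

```text
[ 0.51214527 -0.78172924 -0.54500654] [503.42874375 223.13216148 287.92220784]
the job is handed in; nothing more can be done
None
```

I handed the job in at about 26 s: the basket hung almost still over the tank for more than 3 s and now stands level and centred on the tank floor, released, with both parts in it; no verdict came back.

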